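# Put the angle gauge away in the roll-top box

## Robot

A 6-joint arm with a two-finger parallel gripper is mounted at the origin on the work surface; the furniture and walls round the work are solid. World frame = base frame: x ahead of the robot, y to its left, z up, the work surface at z = 0. Lengths are in m, angles in degrees, forces in N, time in s.
With the tool pointing down it reaches from about 0.375 to 0.9 m from the base axis. Payload 3.1 kg.
Tool frame: the origin (TCP) lies on the centre line of the jaws, within the pads' length; the fingertips stand 25 mm ahead of it and the grasp point (between the pads) lies 6 mm ahead of it; z points along the fingers, y is the line along which they close (so a half turn about z gives the same grasp; the last joint's range is limited). The gripper opens to 87 mm and grips with 3 to 60 N. Pads are 19 mm wide; open, the fingers measure 117 mm over their backs; the gripper's body (75 mm by 190 mm) begins 51 mm behind the grasp point.
Start: joints at [60.075, 30.224, 82.088, -0, 67.689, -10.227], TCP at [0.211, 0.588, 0.248] pointing down, gripper open.
Joint ranges: [-176.69, 176.69], [-43.24, 126.21], [12.49, 139.97], [-82, 262], [0, 151.66], [-163.58, 163.58]. Speed limits (degrees/s): [159.86, 159.86, 180, 180, 180, 180].

## Interface

Orientations are given as a 3x3 rotation matrix whose columns are the frame's x, y, z axes.
In Python, from rig import read_state, capture, camera_params, hand_in gives the robot as it stands.
- The arm moves only by the tool apply_moves, never from a script. Its argument "rows" is a list of rows, each an object of numbers: "x", "y", "z": the shift along the tool's x, y, z in mm; "rx", "ry", "rz": the turn, a rotation vector about the tool's x, y, z in units of 6 degrees (1.0 is 6 degrees); "claw": the closure in counts, from 0 (fully open) to 255 (shut). A call has 1 to 10 rows; each row is the pose to reach, as a shift and turn from the pose commanded when the call began, along the tool's axes at that moment; what a row does not reach only later rows make up. A row lasts 1/8 s, in which the tool goes at most 62.5 mm and 10.7 degrees, less where a joint would pass 70% of its speed; a pose out of reach is approached as far as the arm can. A call with a gripper value outside its range is refused whole. The fingers move at their own pace and stop on an object; the grip force is fixed at half the most. Time passes only in rows, so rows that repeat a pose let the fingers close. It gives the time, the measured TCP pose, the force, the opening and the grip force at its end, in the units of the state.
- read_state(): the state, without advancing time (a new reading comes with each control period).
- capture(name): name is "scene" or "top" or "wrist"; returns (picture, depth): 384x512x3 uint8, red, green, blue; 384x512 float32, m along the optical axis (not along the pixel's ray), 0 where there is no reading.
- camera_params(name): a dict with "fx", "fy", "cx", "cy" (pixels), "xyz" and "orientation" of the camera in the world. Camera axes: x right, y up, looking along -z (the intrinsics and any distortion apply to the point x, -y, -z); pixel columns grow to the right and rows downward; lengths in m; the calibration is good to about 2 mm. A picture is of the moment at which its call begins: read the wrist's pose just before it. camera_params takes no time and is no camera call; for the wrist camera it gives the pose at the moment of the call.
- hand_in(): hands the job in; it is judged then, once.
The state is a dict: "time_s": time; "joint_positions": joint angles; "qvel": joint speeds; "tau": joint torques, N m; "position": TCP position; "tcp_rot": TCP orientation; "force": force on the tool from outside, world axes, zero at the start; "moment": the same for the moment, N m; "opening": opening from 0.0 (shut) to 1.0 (fully open); "grasp_force": force on a finger pad.
Only numpy, scipy, OpenCV 4.12 (cv2) and the standard library are available. Lean on these libraries where they do the work, as an engineer would, in place of code of your own. Each camera call takes 0.05 s, during which the arm holds its last target. There are 200 camera calls.

## Task

Put the angle gauge away from the dust: roll the slatted cover of the roll-top box fully back by its bar, set the gauge upright and released in the shallow tray inside (lower it in, do not drop it), then roll the cover fully shut over it. Leave the other things on the table where they are.

Things in the scene. Friction and masses are not known exactly. Their poses are not given: they have to be found in the camera images.
- box: Light-wood roll-top box fixed to the table. Origin: centre of underside; -x its front (at yaw 90 deg it looks to world -y), z up, y along the cover's axis, which lies at x 0, z 50 mm. 220 long (x), 208 wide (y), 160 high; half-round cheeks, inner width 190; front board x -92 to -82, 107 high; rear shell radius 108 from 123 deg of the arc. Floor at z 42; a fixed hex key lies on it at y 45 to 79.
- tambour (a joint): The slatted wooden cover, turning about the box's y axis: 0 rad = fully shut, 1.31 = fully open (stop). Stays where it is left; takes 0.1 to 0.4 N m, i.e. 1 to 5 N of level push on the bar. Slats: outer radius 100 mm, 6 thick, 188 wide; shut, they cover the arc from 38 to 131 deg, measured up from the front (-x).
- bar (a point): Middle of the cover's aluminium pull bar, at its leading edge: 12 mm diameter, 120 long, along box y, on two 8 mm posts 50 mm either side; 34 mm off the slats. In box axes at x = -134 cos(a), z = 50 + 134 sin(a), a = 40 deg + joint. Push it level, from the front side to open, from the rear side to shut; fingertips some 8 mm below its axis clear the slats.
- tray (a point): Middle of the shallow tray's cork bottom on the box's floor, 44 mm above the table, at x = -22, y = -20 in box axes; axes as the box. Inside 70 mm long (box x) by 50 mm wide (box y); its rim is 6 mm high and 5 thick.
- gauge: Digital angle gauge, a black upright block 35 (x, from -17 to +18) by 54 (y) by 54 high, 0.13 kg, standing on the table. Origin: centre of its underside; z up. Fits the tray with its 54 mm side along the tray's 70 mm side, either way round.
- tin: Bystander: low round tin, 72 diameter, 28 high. Origin under its centre.
- offcut: Bystander: flat wooden test piece 50 x 70 x 19. Origin under its centre.
- glue: Bystander: glue bottle 70 across, 204 high. Origin under its centre.
There are look-alikes about, which are no part of the job. There is more than one size of the gauge; the one meant has the size given above.

How it is judged:
By the outcome, as a careful person would: the job done as asked, in the order asked, and still so for the second after the job is handed in, with the robot touching nothing.
It also fails if it takes over 64 s, if anything falls off the work surface, if the arm or the gripper's body presses on something with over 40 N, if the wrist force passes 120 N, or if a joint passes its speed limit or range.

## Working session

There is one attempt and no reset: what is moved stays moved. The work goes in short steps, Python scripts to look and compute and a tool call to move; the robot and the scene stay as the last step left them, time stands still between calls to the robot, and variables do not carry over. Pictures are saved under pics/ and viewed, at most 10 in all, crops included, and the job is handed in when it is done.

Besides the shell and the picture viewer there is one more tool, called after ">>>" as name(argument=value, ...), one argument or row to a line, values as JSON. apply_moves: Moves the arm, as the interface text tells. Its arguments: {"type":"object","properties":{"rows":{"type":"array"}},"required":["rows"]}

```bash
mkdir -p pics; ls; python3 - <<'E'
from rig import *
import cv2,numpy as np
np.set_printoptions(precision=3,suppress=True)
s=read_state();print(s['time_s'],s['position'],s['tcp_rot'],s['opening'])
ims=[]
for n in ["scene","top"]:
    c=camera_params(n);print(n,c)
    p,d=capture(n);np.savez(f'{n}.npz',p=p,d=d);ims.append(p)
    cv2.imwrite(f'pics/{n}0.png',p[:,:,::-1])
E
```

```text
pics
0.0 [0.21  0.588 0.247] [[-0.941  0.337 -0.001]
 [ 0.337  0.941 -0.002]
 [ 0.    -0.002 -1.   ]] 0.999135615292059
scene {'fx': 359.89283555827933, 'fy': 359.89283555827933, 'cx': 259.01913447453364, 'cy': 198.51037258235164, 'xyz': array([ 0.799, -0.659,  0.619]), 'orientation': array([[ 0.851, -0.328,  0.41 ],
       [ 0.525,  0.517, -0.677],
       [ 0.011,  0.791,  0.612]])}
top {'fx': 411.84419453740384, 'fy': 411.84419453740384, 'cx': 254.7788732666245, 'cy': 195.52844751533297, 'xyz': array([ 0.363, -0.073,  0.976]), 'orientation': array([[ 0.023,  0.995, -0.101],
       [-1.   ,  0.023,  0.001],
       [ 0.004,  0.101,  0.995]])}
```

View pics/scene0.png

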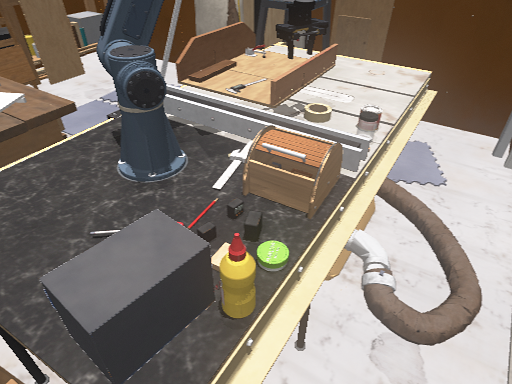

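View pics/top0.png

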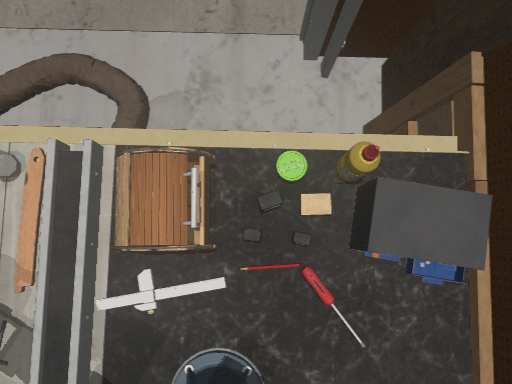

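The scene view shows the box with its bar at about (285,153), looking to world -y, and the black blocks at (254,225), (235,208) and (207,231). In the top view the largest block is at (270,201), with smaller ones at (252,235) and (301,239). The bar is at (195,197), the tin at (292,165), the offcut at (316,204) and the glue at (358,162).

```bash
cat > h.py <<'E'
import numpy as np,cv2
from rig import *
np.set_printoptions(precision=4,suppress=True)
def cloud(d,c):
    v,u=np.mgrid[0:384,0:512]
    P=np.stack([(u-c['cx'])/c['fx']*d,-(v-c['cy'])/c['fy']*d,-d],-1)
    return P@np.array(c['orientation']).T+c['xyz']
def rect(xy):
    (cx,cy),(w,h),a=cv2.minAreaRect((xy*1000).astype(np.float32)); return np.array([cx,cy,w,h,a])
def ray(c,u,v,z):
    r=np.array(c['orientation'])@np.array([(u-c['cx'])/c['fx'],-(v-c['cy'])/c['fy'],-1]); 
    return c['xyz']+r*(z-c['xyz'][2])/r[2]
E
python3 - <<'E'
from h import *
for n in ["top","scene"]:
    f=np.load(n+'.npz');p,d=f['p'].astype(int),f['d'];W=cloud(d,camera_params(n));z=W[...,2]
    ok=(d>0)&(W[...,0]>.15)&(W[...,0]<.65)&(W[...,1]>-.35)&(W[...,1]<.35)
    print(n,'table z',np.median(z[ok&(abs(z)<.02)]))
    blk=ok&(p.max(-1)<75)&(z>.015)&(z<.075)
    k,l,st,_=cv2.connectedComponentsWithStats(blk.astype(np.uint8))
    for i in range(1,k):
        m=l==i
        if st[i,4]<40 or st[i,4]>1500: continue
        zt=np.percentile(z[m],90); t=m&(z>zt-.005)
        print('blk',st[i],'ztop',zt,'rect',rect(W[t][:,:2]),W[t].mean(0))
    bx=ok&(z>.09)&(z<.25)&(W[...,1]>-.05)
    mx=p.max(-1);mn=p.min(-1)
    bar=bx&(mx-mn<35)&(mx>120)&(z>.12)
    print('bar n',bar.sum(),rect(W[bar][:,:2]),W[bar].mean(0),'zmax',np.percentile(z[bar],95))
    print('box',rect(W[bx][:,:2]),'zmax',np.percentile(z[bx],99))
    g=ok&(p[...,1]>150)&(p[...,0]<150)&(p[...,2]<120)&(z>.01)
    print('tin',W[g].mean(0))
    o=ok&(z>.012)&(z<.027)&(p[...,0]>150)&(p[...,2]<p[...,0]-30)&(p[...,1]<p[...,0]) &(p[...,1]>110)
    print('offcut',rect(W[o][:,:2]),o.sum())
    y=ok&(z>.04)&(p[...,0]>150)&(p[...,2]<60)&(W[...,1]<-.2)
    print('glue',W[y].mean(0),z[y].max() if y.any() else 0)
E
```

```text
top table z 0.00042739149651627173
blk [205 159  11  86 269] ztop 0.06453707952001576 rect [441.3669  34.56    13.6816 189.738   87.521 ] [0.4627 0.0342 0.0717]
blk [350 183  15  67 423] ztop 0.0700146588503914 rect [ 415.6994 -305.7016    1.5583  147.2255   81.5871] [ 0.4137 -0.3054  0.0702]
blk [257 190  26  21 264] ztop 0.05593784395410917 rect [ 448.1565 -106.9815   33.6418   52.9198   19.6893] [ 0.4484 -0.1036  0.0542]
blk [242 229  19  13 154] ztop 0.04212557941929097 rect [368.7695 -68.1626  38.6561  24.862   81.8961] [ 0.3673 -0.0692  0.0402]
blk [291 231  20  15 178] ztop 0.04201445754858574 rect [ 363.8208 -181.9563   40.1089   24.61     78.3549] [ 0.3645 -0.1812  0.0402]
blk [ 84 245  12  39 146] ztop 0.05867145019952613 rect [297.7371 291.2127  80.5186   2.0849   0.0749] [0.3032 0.2912 0.0598]
blk [ 80 289  13  46 266] ztop 0.06816898199924892 rect [196.0244 291.1517  91.6521   2.5676   0.3819] [0.1916 0.291  0.0689]
bar n 412 [462.4368  91.1779 219.3257 115.8403  27.8518] [0.4394 0.0501 0.1614] zmax 0.1664071626656405
box [437.5477 126.3825 208.3815 205.2106   2.0078] zm
[... 347 characters left out ...]
 227] ztop 0.05289477507707323 rect [ 462.7517 -110.1938   57.4088   27.5304   79.7072] [ 0.4605 -0.1176  0.0526]
blk [197 226  20  15 141] ztop 0.03893286198589041 rect [ 370.9914 -188.8613   42.8449   20.563    45.0141] [ 0.3717 -0.189   0.038 ]
blk [200 279  15  29 262] ztop 0.06977695303242744 rect [ 487.9536 -333.9531   31.2064    2.853    82.4378] [ 0.4877 -0.3336  0.07  ]
bar n 264 [437.6976 122.2583 208.5995 164.0694   1.5904] [0.4406 0.0688 0.1585] zmax 0.16658212531573044
box [437.9882 125.3983 209.9948 205.4627   1.8306] zmax 0.16610968713348787
tin [ 0.5451 -0.1561  0.0294]
offcut [299.7218   9.7299  72.8398 596.5376  25.8349] 215
glue [ 0.5446 -0.3088  0.1747] 0.1968803485250769
```

```bash
python3 - <<'E'
from h import *
s=read_state();R=np.array(s['tcp_rot']);t=np.array(s['position'])
for n in ["top","scene"]:
    f=np.load(n+'.npz');W=cloud(f['d'],camera_params(n));L=(W-t)@R
    m=(f['d']>0)&(abs(L[...,0])<.15)&(abs(L[...,1])<.15)&(L[...,2]<.04)&(L[...,2]>-.4)
    for a in np.arange(-.4,.04,.02):
        k=m&(L[...,2]>a)&(L[...,2]<a+.02)
        if k.sum()>5: print(n,round(a,2),k.sum(),L[k].min(0)[:2],L[k].max(0)[:2])
c=camera_params('wrist');Rc=R.T@np.array(c['orientation']);print('wristcam in tool',R.T@(c['xyz']-t),Rc,c['fx'],c['cx'],c['cy'])
# bar
for n in ["top","scene"]:
    f=np.load(n+'.npz');p=f['p'].astype(int);W=cloud(f['d'],camera_params(n));z=W[...,2]
    m=(f['d']>0)&(abs(W[...,0]-.437)<.07)&(W[...,1]<.05)&(W[...,1]>0)&(z>.13)&(z<.15)&(p.max(-1)-p.min(-1)<35)
    print(n,'bar',m.sum(),rect(W[m][:,:2]),W[m].mean(0),np.percentile(z[m],[5,50,95]))
f=np.load('scene.npz');cv2.imwrite('pics/grip.png',cv2.resize(f['p'][0:70,260:345,::-1],None,fx=6,fy=6))
E
```

```text
scene -0.18 34 [-0.0342 -0.0318] [0.0095 0.0199]
scene -0.16 194 [-0.0421 -0.0508] [0.0349 0.0352]
scene -0.14 141 [-0.04   -0.0503] [0.0278 0.0162]
scene -0.12 151 [-0.0277 -0.0523] [0.0203 0.0188]
scene -0.1 353 [-0.0426 -0.0962] [0.0362 0.097 ]
scene -0.08 293 [-0.0426 -0.0932] [0.0366 0.0942]
scene -0.06 156 [-0.0417 -0.088 ] [0.0371 0.0898]
scene -0.04 74 [-0.0152 -0.0606] [0.0095 0.065 ]
scene -0.02 72 [-0.0159 -0.0558] [0.0111 0.0562]
scene 0.0 64 [-0.0152 -0.0524] [0.0107 0.0516]
scene 0.02 9 [-0.0107 -0.0513] [0.0117 0.0541]
wristcam in tool [ 0.0653  0.0004 -0.1377] [[-0.0008  0.97    0.2432]
 [ 1.      0.0007  0.0006]
 [ 0.0004  0.2432 -0.97  ]] 343.7206855502881 260.26403393411454 194.75496282614807<stdin>:14: RuntimeWarning: Mean of empty slice.
  ret = um.true_divide(
Traceback (most recent call last):
IndexError: index -1 is out of bounds for axis 0 with size 0
```

```bash
python3 - <<'E'
from h import *
f=np.load('top.npz');W=cloud(f['d'],camera_params('top'))
for v,u in [(180,195),(197,190),(197,193),(197,195),(197,198),(197,202),(197,208),(215,195)]: print(v,u,f['p'][v,u],f['d'][v,u],W[v,u])
# bright bar pixels in both views -> two-view height
C={}
for n,(r0,r1,c0,c1) in {'top':(160,235,183,205),'scene':(138,170,250,315)}.items():
    f=np.load(n+'.npz');p=f['p'].astype(int)[r0:r1,c0:c1]
    m=((p.max(-1)-p.min(-1)<30)&(p.min(-1)>130)).astype(np.uint8)
    k,l,st,ce=cv2.connectedComponentsWithStats(m);i=1+np.argmax(st[1:,4])
    v,u=np.nonzero(l==i);(x,y),(w,h),a=cv2.minAreaRect(np.c_[u+c0,v+r0].astype(np.float32));C[n]=(x,y);print(n,st[i],(x,y),(w,h),a)
    print([ray(camera_params(n),*q,.142) for q in cv2.boxPoints(((x,y),(w,h),a))])
def rd(c,u,v): 
    r=np.array(c['orientation'])@np.array([(u-c['cx'])/c['fx'],-(v-c['cy'])/c['fy'],-1]);return np.array(c['xyz']),r/np.linalg.norm(r)
(a,r),(b,s)=[rd(camera_params(n),*C[n]) for n in C]
k=np.linalg.lstsq(np.c_[r,-s],b-a,rcond=None)[0];print('tri',a+k[0]*r,b+k[1]*s)
f=np.load('scene.npz');cv2.imwrite('pics/box1.png',cv2.resize(f['p'][110:290,170:350,::-1],None,fx=4,fy=4)[:600])
E
```

```text
180 195 [190 189 184] 0.82058203 [0.4741 0.0457 0.1621]
197 190 [100  78  59] 0.9359213 [0.451  0.0729 0.0438]
197 193 [211 209 204] 0.8161269 [0.4399 0.0483 0.1631]
197 195 [184 185 183] 0.8169845 [0.4401 0.0444 0.1623]
197 198 [156 127  96] 0.93525004 [0.4514 0.0546 0.0445]
197 202 [188 153 114] 0.87200344 [0.4456 0.0375 0.1075]
197 208 [73 62 51] 0.9629647 [0.4545 0.035  0.017 ]
215 195 [174 175 172] 0.81206495 [0.4043 0.0429 0.1636]
top [  0   8  14  60 366] (189.5, 197.5) (59.0, 13.0) 90.0
[array([0.5011, 0.0741, 0.142 ]), array([0.5017, 0.0475, 0.142 ]), array([0.3812, 0.0431, 0.142 ]), array([0.3807, 0.0693, 0.142 ])]
scene [ 12   5  44  15 160] (283.5137634277344, 149.95413208007812) (44.634708404541016, 3.639739990234375) 16.699241638183594
[array([0.3634, 0.0701, 0.142 ]), array([0.3558, 0.088 , 0.142 ]), array([0.4836, 0.0896, 0.142 ]), array([0.4889, 0.0726, 0.142 ])]
tri [0.4392 0.0558 0.1586] [0.4375 0.0548 0.1583]
```

View pics/box1.png

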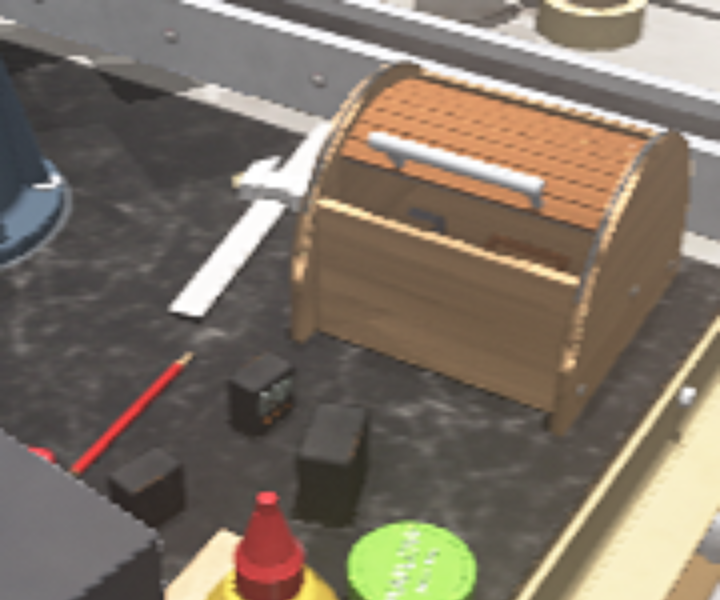

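The cover is partly open already: the bar is at y about 0.046, z about 0.157, so the joint is near 13°. Box depth in both views gives its centre at about (0.4375, 0.1265) and yaw 92°. The largest block is 53x34 and about 54 high, which matches the gauge.

```bash
cat >> h.py <<'E'
from scipy.spatial.transform import Rotation as Ro
C=np.array([.4375,.1265,0]);th=np.radians(92)
B=np.array([[np.cos(th),-np.sin(th),0],[np.sin(th),np.cos(th),0],[0,0,1]])
def bw(x,y,z): return C+B@(np.array([x,y,z])/1000)
def tool(az,tilt): # tool x heading az (deg, world), tilted so that body leans back against heading
    a,t=np.radians([az,tilt]);h=np.array([np.cos(a),np.sin(a),0]);k=np.array([0,0,1])
    z=h*np.sin(t)-k*np.cos(t);x=h*np.cos(t)+k*np.sin(t);return np.c_[x,np.cross(z,x),z]
def plan(wps):
    s=read_state();p=np.array(s['position']);R=np.array(s['tcp_rot']);print('t',s['time_s'],p,s['joint_positions'],s['force'])
    for q,Q in wps: print(np.round(np.r_[R.T@(q-p)*1000,Ro.from_matrix(R.T@Q).as_rotvec(degrees=True)/6],2))
E
python3 - <<'E'
from h import *
D=tool(92,0)
plan([(np.array([.41,.32,.26]),D),(bw(-122,0,250),D),(bw(-122,0,174),D)])
E
```

```text
t 0.1 [0.2103 0.5879 0.2467] [ 60.0755  30.2755  82.1467  -0.0018  67.6896 -10.2263] [-0.3193  0.0972  0.2367]
[-278.28 -184.97  -13.07   -0.02    0.01   11.38]
[-414.5  -471.21   -2.56   -0.02    0.01   11.38]
[-414.52 -471.06   73.44   -0.02    0.01   11.38]
```

>>> apply_moves(
  rows=[
    {"x": -50, "y": -33, "z": -3, "rz": 1.5, "claw": 255},
    {"x": -105, "y": -68, "z": -6, "rz": 3, "claw": 255},
    {"x": -160, "y": -105, "z": -9, "rz": 4.5, "claw": 255},
    {"x": -215, "y": -142, "z": -12, "rz": 6, "claw": 255},
    {"x": -265, "y": -180, "z": -13, "rz": 7.5, "claw": 255},
    {"x": -300, "y": -230, "z": -13, "rz": 9, "claw": 255},
    {"x": -325, "y": -283, "z": -11, "rz": 10.4, "claw": 255},
    {"x": -350, "y": -335, "z": -8, "rz": 11.38, "claw": 255},
    {"x": -375, "y": -388, "z": -5, "rz": 11.38, "claw": 255},
    {"x": -400, "y": -440, "z": -3, "rz": 11.38, "claw": 255},
  ],
)

```text
validation failed for argument at $.ro...
```

```bash
python3 - <<'E'
from h import *
D=tool(92,0)
plan([(bw(-122,0,250),D),(bw(-122,0,174),D),(bw(-100,0,174),D)])
E
```

```text
t 0.1 [0.2103 0.5879 0.2467] [ 60.0755  30.2755  82.1467  -0.0018  67.6896 -10.2263] [-0.3193  0.0972  0.2367]
[-414.5  -471.21   -2.56   -0.02    0.01   11.38]
[-414.52 -471.06   73.44   -0.02    0.01   11.38]
[-406.39 -450.62   73.4    -0.02    0.01   11.38]
```

>>> apply_moves(
  rows=[
    {"x": -50, "y": -33, "z": -3, "rx": 0, "ry": 0, "rz": 1.5, "claw": 255},
    {"x": -105, "y": -68, "z": -6, "rx": 0, "ry": 0, "rz": 3, "claw": 255},
    {"x": -160, "y": -105, "z": -9, "rx": 0, "ry": 0, "rz": 4.5, "claw": 255},
    {"x": -215, "y": -142, "z": -12, "rx": 0, "ry": 0, "rz": 6, "claw": 255},
    {"x": -265, "y": -180, "z": -13, "rx": 0, "ry": 0, "rz": 7.5, "claw": 255},
    {"x": -300, "y": -230, "z": -13, "rx": 0, "ry": 0, "rz": 9, "claw": 255},
    {"x": -325, "y": -283, "z": -11, "rx": 0, "ry": 0, "rz": 10.4, "claw": 255},
    {"x": -350, "y": -335, "z": -8, "rx": 0, "ry": 0, "rz": 11.38, "claw": 255},
    {"x": -375, "y": -388, "z": -5, "rx": 0, "ry": 0, "rz": 11.38, "claw": 255},
    {"x": -400, "y": -440, "z": -3, "rx": 0, "ry": 0, "rz": 11.38, "claw": 255},
  ],
)

```text
time_s: 1.35
position: [0.4387, 0.0375, 0.2503]
tcp_rot: [[-0.035, 0.999, -0.0], [0.999, 0.035, 0.0], [0.0, -0.0, -1.0]]
force: [0.7, 0.3, -0.6]
opening: 0.023
grasp_force: 0.0
```

>>> apply_moves(
  rows=[
    {"x": -33, "y": 0, "z": 0, "rx": 0, "ry": 0, "rz": 0, "claw": 255},
    {"x": -33, "y": 0, "z": 0, "rx": 0, "ry": 0, "rz": 0, "claw": 255},
  ],
)

```text
time_s: 1.6
position: [0.4403, 0.0044, 0.2504]
tcp_rot: [[-0.031, 1.0, -0.0], [1.0, 0.031, -0.0], [-0.0, -0.0, -1.0]]
force: [0.1, -0.4, 0.5]
opening: 0.002
grasp_force: 0.0
```

```bash
python3 - <<'E'
from h import *
c=camera_params('wrist');p,d=capture('wrist');W=cloud(d,c);np.savez('w1.npz',p=p,d=d)
L=(W-C)@B; q=p.astype(int)
m=(d>0)&(L[...,2]>.13)&(L[...,2]<.19)&(abs(L[...,1])<.07)&(q.max(-1)-q.min(-1)<30)&(q.min(-1)>120)&(L[...,0]>-.115)&(L[...,0]<-.03)
print('bar',m.sum(),np.percentile(L[m],[2,50,98],axis=0),rect(L[m][:,:2]))
plan([(bw(-122,0,174),tool(92,0))])
cv2.imwrite('pics/w1.png',p[:,:,::-1])
E
```

```text
bar 3774 [[-0.0839 -0.0569  0.1383]
 [-0.0772 -0.0019  0.1637]
 [-0.0566  0.056   0.1658]] [-69.1187  -0.6203 119.571   31.1262  89.7077]
t 1.65 [0.4399 0.0058 0.2503] [-13.8774  15.7729 107.2824   0.0315  56.9957 -15.7556] [0.0765 0.8261 0.4308]
[-1.33  1.89 76.31 -0.01 -0.01 -0.02]
```

View pics/w1.png

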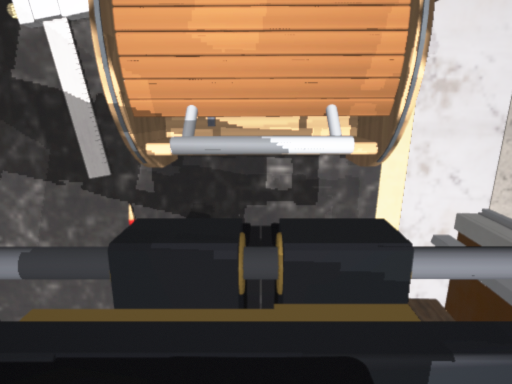

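The wrist view shows the bar at row 145, columns 175-350, with the shut fingertips at about (262,262) in front of it. The measured bar is at box x about -78, z about 159, which fits the arc at joint 15°. Next I lower the fingers and push.

>>> apply_moves(
  rows=[
    {"x": -1, "y": 2, "z": 40, "rx": 0, "ry": 0, "rz": 0, "claw": 255},
    {"x": -1, "y": 2, "z": 73, "rx": 0, "ry": 0, "rz": 0, "claw": 255},
    {"x": 15, "y": 2, "z": 73, "rx": 0, "ry": 0, "rz": 0, "claw": 255},
    {"x": 28, "y": 2, "z": 72, "rx": 0, "ry": 0, "rz": 0, "claw": 255},
    {"x": 38, "y": 2, "z": 67, "rx": 0, "ry": 0, "rz": 0, "claw": 255},
    {"x": 48, "y": 2, "z": 62, "rx": 0, "ry": 0, "rz": 0, "claw": 255},
    {"x": 59, "y": 2, "z": 58, "rx": 0, "ry": 0, "rz": 0, "claw": 255},
    {"x": 70, "y": 2, "z": 54, "rx": 0, "ry": 0, "rz": 0, "claw": 255},
  ],
)

```text
time_s: 2.65
position: [0.4402, 0.0772, 0.1973]
tcp_rot: [[-0.035, 0.999, 0.002], [0.999, 0.035, 0.0], [0.0, 0.002, -1.0]]
force: [1.4, -2.3, 1.0]
opening: 0.004
grasp_force: 0.8
```

```bash
python3 - <<'E'
from h import *
D=tool(92,0)
plan([(bw(x,0,z),D) for x,z in [(-16,201),(19,196),(30,192),(41,188),(45,187)]])
c=camera_params('wrist');p,d=capture('wrist');W=cloud(d,c)
L=(W-C)@B; q=p.astype(int)
m=(d>0)&(L[...,2]>.17)&(L[...,2]<.2)&(abs(L[...,1])<.07)&(q.max(-1)-q.min(-1)<30)&(q.min(-1)>120)&(L[...,0]>-.08)&(L[...,0]<.02)
print('bar',m.sum(),np.percentile(L[m],[2,50,98],axis=0))
E
```

```text
t 2.65 [0.4402 0.0772 0.1973] [ -4.4518  21.2881 110.0323   0.0275  48.5634  -6.4703] [ 1.3578 -2.2878  0.9904]
[33.4  -0.98 -3.7   0.02 -0.    0.  ]
[68.4  -0.99  1.3   0.02 -0.    0.  ]
[79.4  -0.99  5.31  0.02 -0.    0.  ]
[90.4  -1.    9.31  0.02 -0.    0.  ]
[94.4  -1.   10.31  0.02 -0.    0.  ]
bar 3478 [[-0.0344 -0.0559  0.1726]
 [-0.0289  0.0015  0.1854]
 [-0.0256  0.057   0.1873]]
```

>>> apply_moves(
  rows=[
    {"x": 12, "y": -1, "z": -2, "rx": 0, "ry": 0, "rz": 0, "claw": 255},
    {"x": 24, "y": -1, "z": -3, "rx": 0, "ry": 0, "rz": 0, "claw": 255},
    {"x": 36, "y": -1, "z": -3, "rx": 0, "ry": 0, "rz": 0, "claw": 255},
    {"x": 48, "y": -1, "z": -2, "rx": 0, "ry": 0, "rz": 0, "claw": 255},
    {"x": 60, "y": -1, "z": 1, "rx": 0, "ry": 0, "rz": 0, "claw": 255},
    {"x": 70, "y": -1, "z": 3, "rx": 0, "ry": 0, "rz": 0, "claw": 255},
    {"x": 78, "y": -1, "z": 6, "rx": 0, "ry": 0, "rz": 0, "claw": 255},
    {"x": 84, "y": -1, "z": 8, "rx": 0, "ry": 0, "rz": 0, "claw": 255},
    {"x": 87, "y": -1, "z": 9, "rx": 0, "ry": 0, "rz": 0, "claw": 255},
  ],
)

```text
time_s: 3.82
position: [0.4353, 0.1635, 0.1872]
tcp_rot: [[-0.036, 0.999, -0.001], [0.999, 0.036, -0.0], [-0.0, -0.001, -1.0]]
force: [0.1, -0.6, -0.4]
opening: 0.008
grasp_force: 0.6
```

>>> apply_moves(
  rows=[
    {"x": 2, "y": 0, "z": 0, "rx": 0, "ry": 0, "rz": 0, "claw": 255},
    {"x": 3, "y": 0, "z": 0, "rx": 0, "ry": 0, "rz": 0, "claw": 255},
  ],
)

```text
time_s: 4.08
position: [0.4352, 0.1659, 0.1874]
tcp_rot: [[-0.036, 0.999, -0.001], [0.999, 0.036, -0.001], [-0.001, -0.001, -1.0]]
force: [0.0, -3.6, -1.7]
opening: 0.005
grasp_force: 1.9
```

>>> apply_moves(
  rows=[
    {"x": 2, "y": 0, "z": 0, "rx": 0, "ry": 0, "rz": 0, "claw": 255},
    {"x": 3, "y": 0, "z": 0, "rx": 0, "ry": 0, "rz": 0, "claw": 255},
  ],
)

```text
time_s: 4.32
position: [0.4352, 0.1665, 0.1874]
tcp_rot: [[-0.038, 0.999, -0.001], [0.999, 0.038, -0.006], [-0.006, -0.001, -1.0]]
force: [1.0, -14.0, -1.6]
opening: 0.007
grasp_force: 7.0
```

The stop is reached: 14 N with almost no movement. I back off, rise, and look at the tray.

>>> apply_moves(
  rows=[
    {"x": -15, "y": 0, "z": 0, "rx": 0, "ry": 0, "rz": 0, "claw": 255},
    {"x": -30, "y": 0, "z": -40, "rx": 0, "ry": 0, "rz": 0, "claw": 200},
    {"x": -70, "y": 0, "z": -80, "rx": 0, "ry": 0, "rz": 0, "claw": 100},
    {"x": -115, "y": 0, "z": -100, "rx": 0, "ry": 0, "rz": 0, "claw": 0},
    {"x": -130, "y": 0, "z": -100, "rx": 0, "ry": 0, "rz": 0, "claw": 0},
    {"x": -130, "y": 0, "z": -100, "rx": 0, "ry": 0, "rz": 0, "claw": 0},
  ],
)

```text
time_s: 5.08
position: [0.4395, 0.039, 0.2871]
tcp_rot: [[-0.033, 0.999, -0.001], [0.999, 0.033, 0.001], [0.001, -0.001, -1.0]]
force: [0.3, 0.8, -1.0]
opening: 0.488
grasp_force: 0.0
```

```bash
python3 - <<'E'
from h import *
c=camera_params('wrist');p,d=capture('wrist');W=cloud(d,c);np.savez('w2.npz',p=p,d=d)
L=(W-C)@B; q=p.astype(int)
m=(d>0)&(L[...,2]>.165)&(L[...,2]<.2)&(abs(L[...,1])<.07)&(q.max(-1)-q.min(-1)<30)&(q.min(-1)>120)&(L[...,0]>.02)&(L[...,0]<.09)
if m.any(): print('bar',m.sum(),np.percentile(L[m],[2,50,98],axis=0))
r=(d>0)&(L[...,2]>.0475)&(L[...,2]<.053)&(abs(L[...,1]+.02)<.05)&(abs(L[...,0]+.022)<.06)
print('rim',r.sum(),rect(L[r][:,:2]),np.median(L[r][:,2]))
f=(d>0)&(abs(L[...,1]+.02)<.015)&(abs(L[...,0]+.022)<.02)
print('cork z',np.median(L[f][:,2]),'front board',np.percentile(L[(d>0)&(abs(L[...,2]-.107)<.004)&(abs(L[...,1])<.08)&(L[...,0]<-.07)][:,0],[5,95]))
plan([])
cv2.imwrite('pics/w2.png',p[:,:,::-1])
E
```

```text
bar 7 [[ 0.0492 -0.0515  0.1651]
 [ 0.0501 -0.0498  0.1658]
 [ 0.0502  0.0493  0.1666]]
rim 1261 [-32.2746 -16.8434  67.5295  99.6632  89.817 ] 0.050298518875374953
cork z 0.04447126838769272 front board [-0.0913 -0.0823]
t 5.125 [0.4392 0.0398 0.2868] [ -9.4499  12.8487 104.2956   0.0752  62.9726 -11.4268] [-0.6399  0.5416 -0.6921]
```

View pics/w2.png

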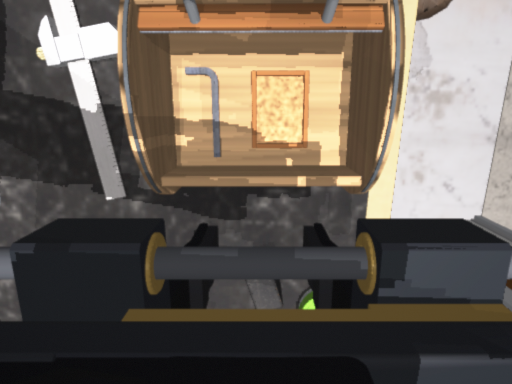

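The wrist view shows the cover right back and the tray at columns 252-308, rows 71-147, with the hex key on its left at about (215,110). Depth puts the front board at -91 to -82 and the cork at 44.5 mm, as given. Next I look at the gauge.

```bash
python3 - <<'E'
from h import *
f=np.load('w2.npz');c=camera_params('wrist');W=cloud(f['d'],c);L=(W-C)@B
q=f['p'].astype(int);m=(f['d']>0)&(L[...,2]>.046)&(L[...,2]<.053)&(abs(L[...,0]+.022)<.05)&(abs(L[...,1]+.02)<.038)&(q[...,0]-q[...,2]>60)&(q[...,0]<190)
print(m.sum(),rect(L[m][:,:2]))
for uv in [(252,71),(308,71),(308,147),(252,147),(280,109)]: print((ray(c,*uv,.05)-C)@B*1000)
plan([(np.array([.470,-.163,.23]),tool(109.7,0))])
E
```

```text
411 [-22.3436 -20.1074  59.8111  77.3114  89.7986]
[17.2582  9.3329 50.    ]
[ 17.1396 -48.3716  50.    ]
[-60.8697 -50.8425  50.    ]
[-60.764    9.9348  50.    ]
[-20.7972 -19.978   50.    ]
t 5.125 [0.4392 0.0398 0.2868] [ -9.4499  12.8487 104.2956   0.0752  62.9726 -11.4268] [-0.6399  0.5416 -0.6921]
[-203.78   24.03   56.42   -0.01   -0.02   -2.96]
```

>>> apply_moves(
  rows=[
    {"x": -50, "y": 6, "z": 0, "rx": 0, "ry": 0, "rz": -0.8, "claw": 0},
    {"x": -100, "y": 12, "z": 15, "rx": 0, "ry": 0, "rz": -1.6, "claw": 0},
    {"x": -150, "y": 18, "z": 35, "rx": 0, "ry": 0, "rz": -2.4, "claw": 0},
    {"x": -190, "y": 24, "z": 56, "rx": 0, "ry": 0, "rz": -2.96, "claw": 0},
    {"x": -204, "y": 24, "z": 56, "rx": 0, "ry": 0, "rz": -2.96, "claw": 0},
    {"x": -204, "y": 24, "z": 56, "rx": 0, "ry": 0, "rz": -2.96, "claw": 0},
  ],
)

```text
time_s: 5.88
position: [0.471, -0.1629, 0.231]
tcp_rot: [[-0.338, 0.941, -0.001], [0.941, 0.338, 0.002], [0.002, -0.001, -1.0]]
force: [-0.8, 0.3, 0.3]
opening: 0.997
grasp_force: 0.0
```

```bash
python3 - <<'E'
from h import *
plan([])
c=camera_params('wrist');p,d=capture('wrist');W=cloud(d,c);np.savez('w3.npz',p=p,d=d)
z=W[...,2];m=(d>0)&(z>.047)&(z<.06)&(np.hypot(W[...,0]-.45,W[...,1]+.107)<.06)
k,l,st,_=cv2.connectedComponentsWithStats(m.astype(np.uint8));i=1+np.argmax(st[1:,4]);m=l==i
print(st[i],'top z',np.median(z[m]),'depth rect',rect(W[m][:,:2]))
v,u=np.nonzero(m);X=np.array([ray(c,a,b,.054) for a,b in zip(u,v)]);print('ray rect',rect(X[:,:2]))
cv2.imwrite('pics/w3.png',p[:,:,::-1])
E
```

```text
t 5.875 [ 0.471  -0.1629  0.231 ] [-31.9674  21.8911 100.9649   0.0523  57.2579 -51.7229] [-0.773   0.256   0.3154]
[ 239   85   38   62 2303] top z 0.05429060390251367 depth rect [ 449.2462 -107.4088   33.6232   54.0028   18.9861]
ray rect [ 449.0776 -107.3918   33.4819   53.0943   19.6801]
```

View pics/w3.png

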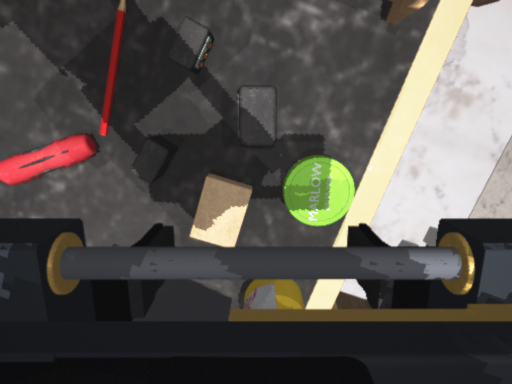

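The gauge is at columns 239-277, rows 85-147, with the tin at (320,190) and the offcut at (222,210). Its centre is (0.449, -0.107), its top is at z 54 mm, and its short side lies at 19.4°. I'll grip across the 35 mm side with the body tilted 38°, so that the 190 mm body clears the cheeks later.

```bash
cat >> h.py <<'E'
def grip(g,az,tilt,along,zt,back=0): # tip at g + along*heading, height zt (mm); retreat back mm along the tool
    R=tool(az,tilt);h=np.array([np.cos(np.radians(az)),np.sin(np.radians(az)),0])
    return np.array([g[0],g[1],0])+h*along/1000+np.array([0,0,zt/1000])-R[:,2]*(25+back)/1000,R
E
python3 - <<'E'
from h import *
g=(.4492,-.1074)
plan([grip(g,109.4,38,-15,36,b) for b in (90,30,0)])
E
```

```text
t 5.925 [ 0.4709 -0.1622  0.2314] [-31.9089  21.8221 100.9972   0.0576  57.2638 -51.7295] [ 0.6482  0.1781 -0.7602]
[-27.05  -2.46 104.75  -0.02   6.32   0.06]
[  9.81  -2.2  152.09  -0.02   6.32   0.06]
[ 28.24  -2.07 175.77  -0.02   6.32   0.06]
```

>>> apply_moves(
  rows=[
    {"x": -10, "y": -1, "z": 15, "rx": 0, "ry": 1.6, "rz": 0.03, "claw": 0},
    {"x": -20, "y": -2, "z": 40, "rx": 0, "ry": 3.2, "rz": 0.06, "claw": 0},
    {"x": -27, "y": -2.5, "z": 70, "rx": 0, "ry": 4.8, "rz": 0.06, "claw": 0},
    {"x": -27, "y": -2.5, "z": 100, "rx": -0.02, "ry": 6.32, "rz": 0.06, "claw": 0},
    {"x": -27, "y": -2.5, "z": 105, "rx": -0.02, "ry": 6.32, "rz": 0.06, "claw": 0},
    {"x": -27, "y": -2.5, "z": 105, "rx": -0.02, "ry": 6.32, "rz": 0.06, "claw": 0},
  ],
)

```text
time_s: 6.68
position: [0.4779, -0.1882, 0.1277]
tcp_rot: [[-0.264, 0.943, -0.205], [0.744, 0.334, 0.578], [0.614, -0.0, -0.79]]
force: [-0.4, 0.6, 0.7]
opening: 1.002
grasp_force: 0.0
```

```bash
python3 - <<'E'
from h import *
g=(.4492,-.1074)
plan([grip(g,109.4,38,-15,36,b) for b in (90,30,0)])
p,d=capture('scene');cv2.imwrite('pics/s2.png',cv2.resize(p[120:320,150:350,::-1],None,fx=3,fy=3))
E
```

```text
t 6.675 [ 0.4779 -0.1882  0.1277] [-43.1946  44.4707  86.9402  16.4476  83.5045 -69.7373] [-0.3685  0.5557  0.7413]
[-0.7  -0.23  0.83 -0.01  0.02  0.01]
[-0.56 -0.15 60.83 -0.01  0.02  0.01]
[-0.48 -0.11 90.83 -0.01  0.02  0.01]
```

View pics/s2.png

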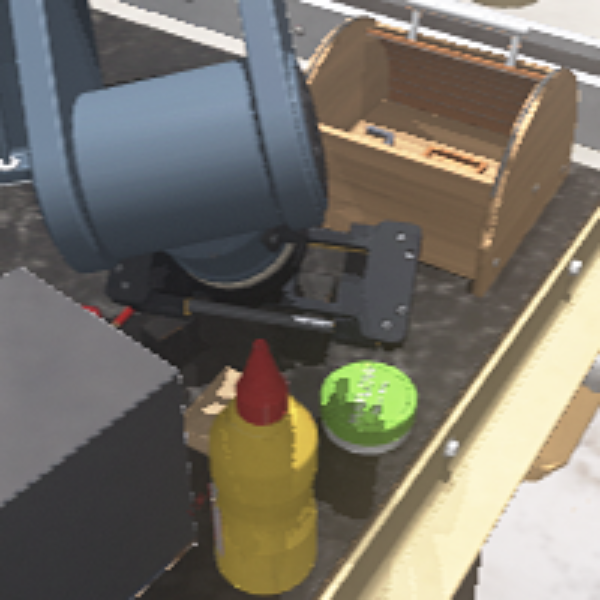

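The scene view shows the gripper tilted over the gauge with the fingers open. The glue cap is at (262,345) and the cover is open with the tray visible. Before descending I check the arm's clearance to the glue.

```bash
python3 - <<'E'
from h import *
from scipy.spatial import cKDTree
p,d=capture('scene');W=cloud(d,camera_params('scene'));q=p.astype(int)
s=read_state();dl=np.array(s['tcp_rot'])[:,2]*.0908
bg=(d>0)&(W[...,1]<-.2)&(q[...,0]>110)&(q[...,2]<70)&(q[...,0]-q[...,2]>80)&(W[...,0]>.48)&(W[...,0]<.62)&(W[...,2]>.03)&(W[...,2]<.21)
G=W[bg];print('glue',len(G),G.min(0),G.max(0))
f=np.load('scene.npz')
a=(d>0)&(abs(d-f['d'])>.03)&(W[...,2]>.05)&(W[...,1]<.1)&(W[...,0]>.2)&~bg
A=W[a];print('arm',len(A),A.min(0),A.max(0))
T=cKDTree(G)
for k in (0,.5,1):
    dd,i=T.query(A+dl*k);j=dd.argmin();print(k,dd[j],A[j]+dl*k,G[i[j]])
E
```

```text
glue 1115 [ 0.521  -0.3348  0.0301] [ 0.5725 -0.2776  0.1618]
arm 19659 [ 0.2628 -0.5299  0.055 ] [0.6047 0.1    0.5392]
0 0.002580677885937132 [ 0.5254 -0.3299  0.1289] [ 0.5278 -0.3303  0.1282]
0.5 0.010299525325993687 [ 0.5593 -0.2832  0.0559] [ 0.566  -0.2884  0.0618]
1 0.04204838098626514 [ 0.5248 -0.2504  0.1313] [ 0.5569 -0.2776  0.1325]
```

>>> apply_moves(
  rows=[
    {"x": -0.5, "y": 0, "z": 25, "rx": 0, "ry": 0, "rz": 0, "claw": 0},
    {"x": -0.5, "y": 0, "z": 50, "rx": 0, "ry": 0, "rz": 0, "claw": 0},
    {"x": -0.5, "y": 0, "z": 70, "rx": 0, "ry": 0, "rz": 0, "claw": 0},
    {"x": -0.5, "y": 0, "z": 85, "rx": 0, "ry": 0, "rz": 0, "claw": 0},
    {"x": -0.5, "y": 0, "z": 91, "rx": 0, "ry": 0, "rz": 0, "claw": 0},
    {"x": -0.5, "y": 0, "z": 91, "rx": 0, "ry": 0, "rz": 0, "claw": 80},
    {"x": -0.5, "y": 0, "z": 91, "rx": 0, "ry": 0, "rz": 0, "claw": 130},
    {"x": -0.5, "y": 0, "z": 91, "rx": 0, "ry": 0, "rz": 0, "claw": 190},
    {"x": -0.5, "y": 0, "z": 91, "rx": 0, "ry": 0, "rz": 0, "claw": 190},
  ],
)

```text
time_s: 7.9
position: [0.4596, -0.1379, 0.0545]
tcp_rot: [[-0.262, 0.943, -0.204], [0.744, 0.332, 0.579], [0.614, 0.0, -0.789]]
force: [0.0, 0.3, 0.2]
opening: 0.634
grasp_force: 0.0
```

>>> apply_moves(
  rows=[
    {"x": 0, "y": 0, "z": 0, "rx": 0, "ry": 0, "rz": 0, "claw": 190},
    {"x": 0, "y": 0, "z": 0, "rx": 0, "ry": 0, "rz": 0, "claw": 190},
    {"x": 0, "y": 0, "z": 0, "rx": 0, "ry": 0, "rz": 0, "claw": 190},
    {"x": 0, "y": 0, "z": 0, "rx": 0, "ry": 0, "rz": 0, "claw": 190},
    {"x": 0, "y": 0, "z": 0, "rx": 0, "ry": 0, "rz": 0, "claw": 190},
    {"x": 0, "y": 0, "z": 0, "rx": 0, "ry": 0, "rz": 0, "claw": 190},
  ],
)

```text
time_s: 8.65
position: [0.4594, -0.1375, 0.0544]
tcp_rot: [[-0.262, 0.943, -0.204], [0.744, 0.332, 0.58], [0.615, -0.0, -0.789]]
force: [-0.1, -1.6, -0.1]
opening: 0.388
grasp_force: 30.0
```

>>> apply_moves(
  rows=[
    {"x": 6, "y": 0, "z": -8, "rx": 0, "ry": 0, "rz": 0, "claw": 190},
    {"x": 18, "y": 0, "z": -24, "rx": 0, "ry": 0, "rz": 0, "claw": 190},
    {"x": 40, "y": 0, "z": -52, "rx": 0, "ry": 0, "rz": 0, "claw": 190},
    {"x": 65, "y": 0, "z": -83, "rx": 0, "ry": 0, "rz": 0, "claw": 190},
    {"x": 85, "y": 0, "z": -110, "rx": 0, "ry": 0, "rz": 0, "claw": 190},
    {"x": 95, "y": 0, "z": -122, "rx": 0, "ry": 0, "rz": 0, "claw": 190},
    {"x": 95, "y": 0, "z": -122, "rx": 0, "ry": 0, "rz": 0, "claw": 190},
  ],
)

```text
time_s: 9.52
position: [0.4597, -0.1378, 0.2101]
tcp_rot: [[-0.264, 0.943, -0.203], [0.745, 0.332, 0.578], [0.612, 0.001, -0.791]]
force: [-0.9, 0.5, -0.6]
opening: 0.387
grasp_force: 30.0
```

```bash
cat >> h.py <<'E'
PK=(np.array([.4595,-.1376,.0544]),tool(109.4,37.9)) # TCP at the grasp
GP=np.array([.4492,-.1074,0])
def place(x,y,zb,az=92): # TCP pose with gauge underside centre at box x,y, height zb (mm)
    rel=Ro.from_euler('z',az-109.4,degrees=True).as_matrix()
    return bw(x,y,zb)+rel@(PK[0]-GP),rel@PK[1]
E
python3 - <<'E'
from h import *
plan([place(-22,-20,140),place(-22,-20,50)])
c=camera_params('wrist');p,d=capture('wrist');W=cloud(d,c);s=read_state()
L=(W-np.array(s['position']))@np.array(s['tcp_rot'])
cv2.imwrite('pics/w4.png',p[:,:,::-1])
E
```

```text
t 9.525 [ 0.4597 -0.1378  0.2101] [-40.8464  35.1071  91.0955  17.7515  87.8115 -66.4353] [-0.8705  0.4866 -0.6009]
[147.86  69.54 134.53  -1.77   0.02   2.3 ]
[ 92.74  69.43 205.67  -1.77   0.02   2.3 ]
```

View pics/w4.png

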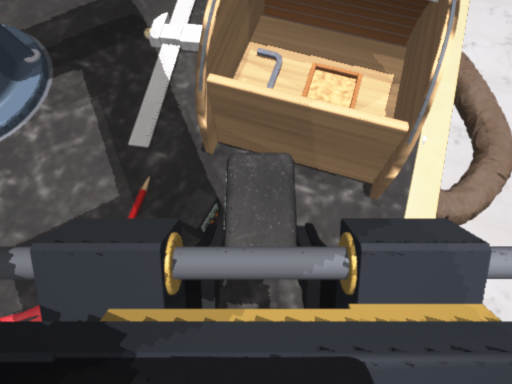

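The gauge is held between the fingers, top face at (260,180). The box and tray show ahead at (335,85).

>>> apply_moves(
  rows=[
    {"x": 30, "y": 14, "z": 25, "rx": -0.35, "ry": 0, "rz": 0.46, "claw": 190},
    {"x": 60, "y": 28, "z": 52, "rx": -0.7, "ry": 0, "rz": 0.92, "claw": 190},
    {"x": 90, "y": 42, "z": 80, "rx": -1.06, "ry": 0.01, "rz": 1.38, "claw": 190},
    {"x": 118, "y": 56, "z": 107, "rx": -1.42, "ry": 0.02, "rz": 1.84, "claw": 190},
    {"x": 138, "y": 65, "z": 125, "rx": -1.77, "ry": 0.02, "rz": 2.3, "claw": 190},
    {"x": 148, "y": 69.5, "z": 134.5, "rx": -1.77, "ry": 0.02, "rz": 2.3, "claw": 190},
    {"x": 148, "y": 69.5, "z": 134.5, "rx": -1.77, "ry": 0.02, "rz": 2.3, "claw": 190},
  ],
)

```text
time_s: 10.45
position: [0.4583, 0.0741, 0.1933]
tcp_rot: [[-0.027, 0.999, -0.026], [0.787, 0.037, 0.616], [0.616, -0.003, -0.788]]
force: [-0.7, -1.2, -1.3]
opening: 0.385
grasp_force: 30.0
```

```bash
python3 - <<'E'
from h import *
plan([place(-22,-20,140),place(-22,-20,60),place(-22,-20,45)])
c=camera_params('wrist');p,d=capture('wrist');W=cloud(d,c);L=(W-C)@B;np.savez('w5.npz',p=p,d=d)
m=(d>0)&(L[...,2]>.180)&(L[...,2]<.21)&(abs(L[...,1]+.02)<.016)&(abs(L[...,0]+.022)<.04)
print(m.sum(),np.percentile(L[m],[1,50,99],axis=0),rect(L[m][:,:2]))
P=L[m];k=np.linalg.lstsq(np.c_[P[:,:2],np.ones(len(P))],P[:,2],rcond=None)[0];print('tilt deg',np.degrees(k[:2]))
E
```

```text
t 10.45 [0.4583 0.0741 0.1933] [-25.4472  29.7594 109.2426  36.594   66.0584 -50.2706] [-0.7361 -1.1939 -1.3463]
[ 0.1   0.68 -1.37 -0.04 -0.02 -0.  ]
[-49.19   0.96  61.64  -0.04  -0.02  -0.  ]
[-58.43   1.02  73.45  -0.04  -0.02  -0.  ]
6237 [[-0.0436 -0.0356  0.1916]
 [-0.0221 -0.0201  0.1934]
 [ 0.004  -0.0043  0.1948]] [-19.3904 -19.9909  49.6678  31.9808   0.0135]
tilt deg [-0.2015  0.4735]
```

>>> apply_moves(
  rows=[
    {"x": -12, "y": 0.8, "z": 15, "rx": -0.04, "ry": 0, "rz": 0, "claw": 190},
    {"x": -24, "y": 1, "z": 30, "rx": -0.04, "ry": 0, "rz": 0, "claw": 190},
    {"x": -36, "y": 1, "z": 45, "rx": -0.04, "ry": 0, "rz": 0, "claw": 190},
    {"x": -45, "y": 1, "z": 56, "rx": -0.04, "ry": 0, "rz": 0, "claw": 190},
    {"x": -50, "y": 1, "z": 62.5, "rx": -0.04, "ry": 0, "rz": 0, "claw": 190},
    {"x": -50, "y": 1, "z": 62.5, "rx": -0.04, "ry": 0, "rz": 0, "claw": 190},
  ],
)

```text
time_s: 11.25
position: [0.4597, 0.0725, 0.1135]
tcp_rot: [[-0.025, 0.999, -0.019], [0.787, 0.032, 0.616], [0.616, 0.001, -0.788]]
force: [0.4, 1.0, -1.1]
opening: 0.386
grasp_force: 30.0
```

```bash
python3 - <<'E'
from h import *
plan([place(-22,-20,60),place(-22,-20,46),place(-22,-20,44)])
c=camera_params('wrist');p,d=capture('wrist');W=cloud(d,c);L=(W-C)@B
m=(d>0)&(L[...,2]>.09)&(L[...,2]<.13)&(abs(L[...,1]+.02)<.016)&(abs(L[...,0]+.022)<.04)
print('gauge top',np.percentile(L[m],[1,50,99],axis=0))
E
```

```text
t 11.25 [0.4597 0.0725 0.1135] [-25.6593  38.931  111.6319  40.7637  56.8907 -58.6708] [ 0.3973  1.0002 -1.1435]
[ 1.2  -0.6  -0.16  0.02 -0.02 -0.02]
[-7.43 -0.61 10.86  0.02 -0.02 -0.02]
[-8.66 -0.61 12.44  0.02 -0.02 -0.02]
gauge top [[-0.0453 -0.0357  0.1107]
 [-0.0239 -0.0202  0.1136]
 [ 0.0025 -0.0044  0.1151]]
```

>>> apply_moves(
  rows=[
    {"x": -1.5, "y": -0.6, "z": 4, "rx": 0.02, "ry": 0, "rz": 0, "claw": 190},
    {"x": -4, "y": -0.6, "z": 7.5, "rx": 0.02, "ry": 0, "rz": 0, "claw": 190},
    {"x": -6.5, "y": -0.6, "z": 10.5, "rx": 0.02, "ry": 0, "rz": 0, "claw": 190},
    {"x": -7.5, "y": -0.6, "z": 11.7, "rx": 0.02, "ry": 0, "rz": 0, "claw": 190},
    {"x": -7.5, "y": -0.6, "z": 11.7, "rx": 0.02, "ry": 0, "rz": 0, "claw": 190},
  ],
)

```text
time_s: 11.92
position: [0.4589, 0.074, 0.0999]
tcp_rot: [[-0.026, 0.999, -0.021], [0.787, 0.034, 0.616], [0.616, -0.001, -0.788]]
force: [0.7, -0.2, -0.7]
opening: 0.389
grasp_force: 30.0
```

```bash
python3 - <<'E'
from h import *
plan([])
c=camera_params('wrist');p,d=capture('wrist');W=cloud(d,c);L=(W-C)@B
m=(d>0)&(L[...,2]>.09)&(L[...,2]<.13)&(abs(L[...,1]+.02)<.016)&(abs(L[...,0]+.022)<.04)
print('gauge top',np.percentile(L[m],[1,50,99],axis=0))
E
```

```text
t 11.925 [0.4589 0.074  0.0999] [-25.4865  40.5524 111.9293  41.5894  55.4366 -60.0764] [ 0.6964 -0.2018 -0.7464]
gauge top [[-0.0436 -0.0356  0.0982]
 [-0.0222 -0.0203  0.1001]
 [ 0.0041 -0.0045  0.1015]]
```

>>> apply_moves(
  rows=[
    {"x": -0.5, "y": 0, "z": 0.6, "rx": 0, "ry": 0, "rz": 0, "claw": 190},
    {"x": -0.9, "y": 0, "z": 1.2, "rx": 0, "ry": 0, "rz": 0, "claw": 190},
    {"x": -0.9, "y": 0, "z": 1.2, "rx": 0, "ry": 0, "rz": 0, "claw": 190},
  ],
)

```text
time_s: 12.35
position: [0.4589, 0.0741, 0.0985]
tcp_rot: [[-0.026, 0.999, -0.021], [0.787, 0.034, 0.616], [0.616, -0.001, -0.788]]
force: [-0.7, 0.3, -1.3]
opening: 0.389
grasp_force: 30.0
```

>>> apply_moves(
  rows=[
    {"x": -0.4, "y": 0, "z": 0.5, "rx": 0, "ry": 0, "rz": 0, "claw": 190},
    {"x": -0.6, "y": 0, "z": 0.8, "rx": 0, "ry": 0, "rz": 0, "claw": 190},
    {"x": -0.6, "y": 0, "z": 0.8, "rx": 0, "ry": 0, "rz": 0, "claw": 190},
  ],
)

```text
time_s: 12.72
position: [0.4589, 0.0741, 0.0983]
tcp_rot: [[-0.026, 0.999, -0.021], [0.787, 0.034, 0.617], [0.617, -0.0, -0.787]]
force: [-1.4, -3.5, 6.0]
opening: 0.384
grasp_force: 30.0
```

Contact at 6 N, so the gauge is seated. I open the gripper and retreat along the tool axis.

>>> apply_moves(
  rows=[
    {"x": 0, "y": 0, "z": 0, "rx": 0, "ry": 0, "rz": 0, "claw": 140},
    {"x": 0, "y": 0, "z": 0, "rx": 0, "ry": 0, "rz": 0, "claw": 110},
    {"x": 0, "y": 0, "z": 0, "rx": 0, "ry": 0, "rz": 0, "claw": 80},
    {"x": 0, "y": 0, "z": 0, "rx": 0, "ry": 0, "rz": 0, "claw": 80},
    {"x": 0, "y": 0, "z": -10, "rx": 0, "ry": 0, "rz": 0, "claw": 80},
    {"x": 0, "y": 0, "z": -30, "rx": 0, "ry": 0, "rz": 0, "claw": 80},
    {"x": 0, "y": 0, "z": -65, "rx": 0, "ry": 0, "rz": 0, "claw": 80},
    {"x": 15, "y": 0, "z": -110, "rx": 0, "ry": 0, "rz": 0, "claw": 80},
    {"x": 40, "y": 0, "z": -160, "rx": 0, "ry": 0, "rz": 0, "claw": 200},
    {"x": 40, "y": 0, "z": -160, "rx": 0, "ry": 0, "rz": 0, "claw": 255},
  ],
)

```text
time_s: 13.98
position: [0.4632, 0.0051, 0.2516]
tcp_rot: [[-0.03, 0.999, -0.014], [0.791, 0.032, 0.612], [0.612, 0.008, -0.791]]
force: [-1.0, 0.1, -0.4]
opening: 0.536
grasp_force: 0.0
```

```bash
python3 - <<'E'
from h import *
D=tool(92,0)
plan([(bw(-60,0,270),D),(bw(85,0,270),D)])
c=camera_params('wrist');p,d=capture('wrist');W=cloud(d,c);L=(W-C)@B
m=(d>0)&(L[...,2]>.09)&(L[...,2]<.105)&(abs(L[...,1]+.02)<.03)&(L[...,0]>-.06)&(L[...,0]<.02)
print('gauge top',np.percentile(L[m],[1,50,99],axis=0),rect(L[m][:,:2]))
P=L[m];k=np.linalg.lstsq(np.c_[P[:,:2],np.ones(len(P))],P[:,2],rcond=None)[0];print('tilt deg',np.degrees(k[:2]))
cv2.imwrite('pics/w6.png',p[:,:,::-1])
E
```

```text
t 13.975 [0.4632 0.0051 0.2516] [-32.5509  24.9981 103.6351  31.4585  76.8287 -48.9222] [-0.9544  0.1094 -0.3925]
[ 60.56 -21.49  23.32   0.08  -6.29  -0.  ]
[175.28 -21.88 112.02   0.08  -6.29  -0.  ]
gauge top [[-0.0482 -0.037   0.0915]
 [-0.0245 -0.0207  0.0983]
 [ 0.0047 -0.004   0.1   ]] [-21.2292 -20.2424  34.0475  54.8286  88.9832]
tilt deg [ 1.3857 -0.1316]
```

View pics/w6.png

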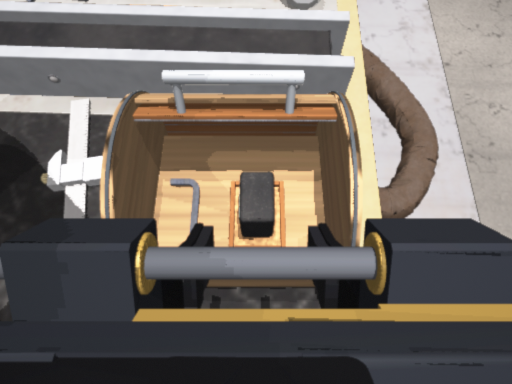

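The gauge stands in the tray at (257,203) with its top at z 98 mm, which is the tray's 44 plus the gauge's 54. The bar is at (233,77). Next I go behind the bar.

>>> apply_moves(
  rows=[
    {"x": 25, "y": -8, "z": -20, "rx": 0, "ry": -1.6, "rz": 0, "claw": 255},
    {"x": 50, "y": -16, "z": -10, "rx": 0.04, "ry": -3.2, "rz": 0, "claw": 255},
    {"x": 85, "y": -22, "z": 20, "rx": 0.06, "ry": -4.8, "rz": 0, "claw": 255},
    {"x": 120, "y": -22, "z": 55, "rx": 0.08, "ry": -6.29, "rz": 0, "claw": 255},
    {"x": 155, "y": -22, "z": 92, "rx": 0.08, "ry": -6.29, "rz": 0, "claw": 255},
    {"x": 181, "y": -22, "z": 116, "rx": 0.08, "ry": -6.29, "rz": 0, "claw": 255},
    {"x": 181, "y": -22, "z": 116, "rx": 0.08, "ry": -6.29, "rz": 0, "claw": 255},
    {"x": 181, "y": -22, "z": 116, "rx": 0.08, "ry": -6.29, "rz": 0, "claw": 255},
  ],
)

```text
time_s: 15.02
position: [0.4313, 0.2197, 0.2673]
tcp_rot: [[-0.037, 0.999, -0.011], [0.999, 0.037, 0.003], [0.004, -0.011, -1.0]]
force: [-0.2, 0.2, -0.0]
opening: 0.004
grasp_force: 0.0
```

```bash
python3 - <<'E'
from h import *
D=tool(92,0);L=[(95,188)]
for a in (115,105,95,85,75,65,55,47,40,38):
    r=np.radians(a);L.append((-134*np.cos(r)+17,50+134*np.sin(r)+17))
print(np.round(L,1));s=read_state();print((np.array(s['position'])-C)@B)
plan([(bw(x,0,z),D) for x,z in L])
E
```

```text
[[ 95.  188. ]
 [ 73.6 188.4]
 [ 51.7 196.4]
 [ 28.7 200.5]
 [  5.3 200.5]
 [-17.7 196.4]
 [-39.6 188.4]
 [-59.9 176.8]
 [-74.4 165. ]
 [-85.6 153.1]
 [-88.6 149.5]]
[0.0933 0.003  0.2673]
t 15.025 [0.4313 0.2197 0.2673] [ 13.5334  18.0447 100.1343   0.3763  62.3982  11.2503] [-0.2096  0.2398 -0.0485]
[ 1.38  3.84 79.26 -0.11 -0.04  0.02]
[-19.98   3.8   78.73  -0.11  -0.04   0.02]
[-41.9    3.67  70.66  -0.11  -0.04   0.02]
[-64.89   3.58  66.52  -0.11  -0.04   0.02]
[-88.25   3.53  66.44  -0.11  -0.04   0.02]
[-111.27    3.53   70.41   -0.11   -0.04    0.02]
[-133.24    3.58   78.31   -0.11   -0.04    0.02]
[-153.52    3.67   89.92   -0.11   -0.04    0.02]
[-168.09    3.77  101.63   -0.11   -0.04    0.02]
[-179.39    3.88  113.45   -0.11   -0.04    0.02]
[-182.35    3.92  117.08   -0.11   -0.04    0.02]
```

>>> apply_moves(
  rows=[
    {"x": 1, "y": 4, "z": 45, "rx": -0.11, "ry": 0, "rz": 0, "claw": 255},
    {"x": 1, "y": 4, "z": 79, "rx": -0.11, "ry": 0, "rz": 0, "claw": 255},
    {"x": -10, "y": 4, "z": 79, "rx": -0.11, "ry": 0, "rz": 0, "claw": 255},
    {"x": -20, "y": 4, "z": 78, "rx": -0.11, "ry": 0, "rz": 0, "claw": 255},
    {"x": -31, "y": 4, "z": 74, "rx": -0.11, "ry": 0, "rz": 0, "claw": 255},
    {"x": -42, "y": 4, "z": 70, "rx": -0.11, "ry": 0, "rz": 0, "claw": 255},
    {"x": -53, "y": 4, "z": 68, "rx": -0.11, "ry": 0, "rz": 0, "claw": 255},
    {"x": -65, "y": 4, "z": 66, "rx": -0.11, "ry": 0, "rz": 0, "claw": 255},
    {"x": -76, "y": 4, "z": 66, "rx": -0.11, "ry": 0, "rz": 0, "claw": 255},
    {"x": -88, "y": 4, "z": 66, "rx": -0.11, "ry": 0, "rz": 0, "claw": 255},
  ],
)

```text
time_s: 16.27
position: [0.4391, 0.1319, 0.2019]
tcp_rot: [[-0.036, 0.999, 0.004], [0.999, 0.036, 0.005], [0.005, 0.004, -1.0]]
force: [1.0, 1.4, 0.7]
opening: 0.001
grasp_force: 1.2
```

```bash
python3 - <<'E'
from h import *
D=tool(92,0);L=[]
for a in (80,75,65,55,47,40,38):
    r=np.radians(a);L.append((-134*np.cos(r)+17,50+134*np.sin(r)+17))
plan([(bw(x,0,z),D) for x,z in L])
c=camera_params('wrist');p,d=capture('wrist');W=cloud(d,c);P=(W-C)@B;q=p.astype(int)
m=(d>0)&(P[...,2]>.165)&(P[...,2]<.2)&(abs(P[...,1])<.07)&(q.max(-1)-q.min(-1)<30)&(q.min(-1)>120)&(abs(P[...,0])<.09)
print('bar',m.sum(),np.percentile(P[m],[2,50,98],axis=0) if m.any() else '')
E
```

```text
t 16.275 [0.4391 0.1319 0.2019] [  2.5458  21.5501 108.3317   0.3486  49.8847   0.2321] [0.9995 1.409  0.723 ]
[-11.66  -1.84   2.9    0.04  -0.04   0.01]
[-23.08  -1.86   5.37   0.04  -0.04   0.01]
[-45.07  -1.93  13.26   0.04  -0.04   0.01]
[-65.35  -2.01  24.84   0.04  -0.04   0.01]
[-79.94  -2.08  36.54   0.04  -0.04   0.01]
[-91.25  -2.14  48.35   0.04  -0.04   0.01]
[-94.22  -2.16  51.98   0.04  -0.04   0.01]
bar 0
```

>>> apply_moves(
  rows=[
    {"x": -12, "y": -2, "z": 3, "rx": 0, "ry": 0, "rz": 0, "claw": 255},
    {"x": -23, "y": -2, "z": 5.5, "rx": 0, "ry": 0, "rz": 0, "claw": 255},
    {"x": -34, "y": -2, "z": 9, "rx": 0, "ry": 0, "rz": 0, "claw": 255},
    {"x": -45, "y": -2, "z": 13, "rx": 0, "ry": 0, "rz": 0, "claw": 255},
    {"x": -55, "y": -2, "z": 18.5, "rx": 0, "ry": 0, "rz": 0, "claw": 255},
    {"x": -65, "y": -2, "z": 24.5, "rx": 0, "ry": 0, "rz": 0, "claw": 255},
    {"x": -73, "y": -2, "z": 30, "rx": 0, "ry": 0, "rz": 0, "claw": 255},
    {"x": -80, "y": -2, "z": 36, "rx": 0, "ry": 0, "rz": 0, "claw": 255},
    {"x": -86, "y": -2, "z": 42, "rx": 0, "ry": 0, "rz": 0, "claw": 255},
    {"x": -89, "y": -2, "z": 46, "rx": 0, "ry": 0, "rz": 0, "claw": 255},
  ],
)

```text
time_s: 17.58
position: [0.4402, 0.0436, 0.155]
tcp_rot: [[-0.036, 0.999, 0.003], [0.999, 0.036, 0.005], [0.005, 0.003, -1.0]]
force: [-0.9, 0.9, 1.4]
opening: 0.003
grasp_force: 0.7
```

>>> apply_moves(
  rows=[
    {"x": -2, "y": 0, "z": 2, "rx": 0, "ry": 0, "rz": 0, "claw": 255},
    {"x": -3.5, "y": 0, "z": 3, "rx": 0, "ry": 0, "rz": 0, "claw": 255},
    {"x": -3.5, "y": 0, "z": 3, "rx": 0, "ry": 0, "rz": 0, "claw": 255},
  ],
)

```text
time_s: 17.95
position: [0.4402, 0.0408, 0.1523]
tcp_rot: [[-0.036, 0.999, 0.003], [0.999, 0.036, 0.005], [0.005, 0.003, -1.0]]
force: [0.1, 3.0, -2.5]
opening: 0.006
grasp_force: 1.5
```

>>> apply_moves(
  rows=[
    {"x": -2, "y": 0, "z": 1, "rx": 0, "ry": 0, "rz": 0, "claw": 255},
    {"x": -3.5, "y": 0, "z": 1.5, "rx": 0, "ry": 0, "rz": 0, "claw": 255},
    {"x": -3.5, "y": 0, "z": 1.5, "rx": 0, "ry": 0, "rz": 0, "claw": 255},
  ],
)

```text
time_s: 18.32
position: [0.4402, 0.0396, 0.1514]
tcp_rot: [[-0.033, 0.999, 0.003], [0.999, 0.033, 0.01], [0.01, 0.004, -1.0]]
force: [1.5, 13.7, 3.7]
opening: 0.005
grasp_force: 7.2
```

Shut stop reached at 13.7 N. I retreat and check.

>>> apply_moves(
  rows=[
    {"x": 3, "y": 0, "z": -3, "rx": 0, "ry": 0, "rz": 0, "claw": 255},
    {"x": 6, "y": 0, "z": -12, "rx": 0, "ry": 0, "rz": 0, "claw": 255},
    {"x": 8, "y": 0, "z": -45, "rx": 0, "ry": 0, "rz": 0, "claw": 255},
    {"x": 0, "y": 0, "z": -95, "rx": 0, "ry": 0, "rz": 0, "claw": 255},
    {"x": -40, "y": 0, "z": -125, "rx": 0, "ry": 0, "rz": 0, "claw": 255},
    {"x": -50, "y": 0, "z": -125, "rx": 0, "ry": 0, "rz": 0, "claw": 255},
    {"x": -50, "y": 0, "z": -125, "rx": 0, "ry": 0, "rz": 0, "claw": 255},
  ],
)

```text
time_s: 19.2
position: [0.4411, -0.0139, 0.2753]
tcp_rot: [[-0.034, 0.999, 0.002], [0.999, 0.034, 0.005], [0.005, 0.002, -1.0]]
force: [-0.8, 0.5, -0.4]
opening: 0.005
grasp_force: 0.0
```

```bash
python3 - <<'E'
from h import *
plan([])
c=camera_params('wrist');p,d=capture('wrist');W=cloud(d,c);P=(W-C)@B;q=p.astype(int)
m=(d>0)&(P[...,2]>.125)&(P[...,2]<.16)&(abs(P[...,1])<.062)&(q.max(-1)-q.min(-1)<30)&(q.min(-1)>120)&(P[...,0]<-.07)&(P[...,0]>-.13)
print('bar',m.sum(),np.percentile(P[m],[2,50,98],axis=0))
cv2.imwrite('pics/w7.png',p[:,:,::-1])
E
```

```text
t 19.2 [ 0.4411 -0.0139  0.2753] [-16.5901  13.7104 105.2907   0.3738  60.9768 -18.7339] [-0.7941  0.4792 -0.4176]
bar 2511 [[-0.108  -0.0572  0.1266]
 [-0.1014 -0.0028  0.1413]
 [-0.0826  0.0557  0.1435]]
```

View pics/w7.png

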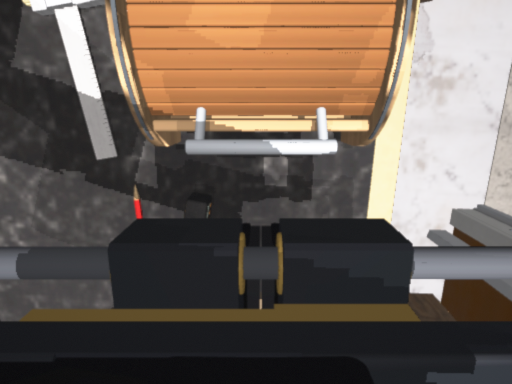

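The cover is shut down to the front board. The bar, at (262,147), measures box x about -102, z about 136, which is the shut position. The gripper touches nothing.

```bash
python3 -c "
from rig import *
print(hand_in())"
```

```text
the job is handed in; nothing more can be done
None
```

The cover was rolled back to its stop, the gauge was lowered into the tray and released upright, and the cover was then rolled fully shut; I handed the job in at about 19 s, without re-measuring the bystanders at the end.

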